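# Lift the banchan carrier out of the flip-top box

### The arm

A 7-joint arm with a two-finger parallel gripper is mounted at the origin on the work surface. World frame = base frame: x ahead of the robot, y to its left, z up, the work surface at z = 0. Lengths are in m, angles in rad, forces in N, time in s.
With the tool pointing down it reaches from about 0.4 to 0.85 m from the base axis. Payload 10.4 kg.
Tool frame: the origin (TCP) lies on the mounting face of the last link; the fingertips stand r.tips_ahead ahead of it and the grasp point (between the pads) lies 164 mm ahead of it (r.tips_ahead is the distance from the TCP to the fingertips, in m); z points along the fingers, y is the line along which they close (so a half turn about z gives the same grasp; the last joint's range is limited). The gripper opens to 87 mm and grips with 3 to 60 N. Pads are 19 mm wide; open, the fingers measure 117 mm over their backs; the gripper's body (75 mm by 190 mm) begins 51 mm behind the grasp point.
Start: joints at [-1.196, 0.332, -0.065, 1.46, 0.022, 1.35, -0.088], TCP at [0.242, 0.576, 0.405] pointing down, gripper open.
Joint ranges: [-2.6, 2.6], [-0.5, 2.12], [-1.47, 1.34], [0.16, 2.42], [-1.27, 4.41], [0.06, 2.06], [-2.6, 2.6]. Speed limits (rad/s): [2.22, 2.22, 2.79, 2.79, 3.14, 3.14, 3.14].

### API

Orientations are given as a unit quaternion [x, y, z, w].
In Python, from bench import telemetry, imaging, job, r gives the robot as it stands.
- The arm moves only by the tool move_arm, never from a script. Its argument "steps" is a list of rows, each an object of numbers: "dx", "dy", "dz": the shift along the tool's x, y, z in cm; "spin": the turn about the tool's z in rad. In form: [{"dx": .., "dy": .., "dz": .., "spin": ..}, ...]. A call has 1 to 12 rows; each row shifts and turns the commanded pose from where the row before left it, along the tool's axes as they then stand; what a row does not reach is not made up. A row lasts 1/10 s, in which the tool goes at most 50 mm and 8.59 degrees, less where a joint would pass 70% of its speed; a pose out of reach is approached as far as the arm can. A call with a gripper value outside its range is refused whole. "claw" is the finger opening in cm, from 0 to 8.7, set as the call begins (left out, the last holds). The fingers move at their own pace and stop on an object; "squeeze" is the grip in N (left out, the last holds). Time passes only in rows, so rows that do not move let the fingers close. It gives the time, the measured TCP pose, the force, the opening and the grip force at its end, in the units of the state.
- telemetry.read_state(): the state, without advancing time (a new reading comes with each control period).
- imaging.camera(name): name is "side" or "top"; returns a dict with "img" (400x640x3 uint8, red, green, blue), "camera_matrix" (3x3 intrinsics, pixels), "R" (3x3) and "t" (3): a world point X has camera coordinates R X + t. Camera axes: x right, y down, z forward; pixel columns grow to the right and rows downward; lengths in m; the calibration is good to about 2 mm. A picture is of the moment at which its call begins. There is no depth.
- job.close_job(): hands the job in; it is judged then, once.
The state is a dict: "time": time; "joint_positions": joint angles; "joint_vel": joint speeds; "joint_torque": joint torques, N m; "ee_pos": TCP position; "eef_rot": TCP orientation; "ft_force": force on the tool from outside, world axes, zero at the start; "torque": the same for the moment, N m; "width": finger opening in m; "grip_force": force on a finger pad.
Only numpy, scipy, OpenCV 4.12 (cv2) and the standard library are available. Lean on these libraries where they do the work, as an engineer would, in place of code of your own. Each camera call takes 0.05 s, during which the arm holds its last target. There are 200 camera calls.

### The job

Flip the storage box's lid open all the way until it leans back on its stop, then lift the steel carrier tray out by its bridge handle with both little dishes still standing in it, so that the box can be wiped out. Keep the tray level on the way and finish holding it still and level in the air in the gripper, its underside at least 4 cm above the box's rim and touching neither box nor lid, with the lid still open; do not put it down, and do not knock over or push away the cup, jar and ladle standing round the box.

Things in the scene. Friction and masses are not known exactly. Their poses are not given: they have to be found in the camera images.
- box: Mint plastic flip-top storage box, fixed, outside 150 (x) x 250 (y) x 100 (z, to its rim) mm, walls and floor 4 mm thick. Origin: centre of its underside on the counter. Its -x side is the front (towards the robot), the lid is hinged along its +x rim, its y runs along the hinge. When open, the lid stands up behind that rim, leaning about 19 degrees away from the box.
- lid (a joint): Angle of the box's lid in rad: 0 closed flat on the rim (as at the start), 1.9 fully open against its stop, leaning back past the vertical. The hinge is light (lid 0.15 kg): let go before about 1.6 it falls shut, beyond about 1.7 it falls open onto the stop by itself and stays there.
- lid_hinge (a point): Middle of the lid's hinge axis, at the middle of the box's +x rim, 100 mm above the counter. Turns with the lid; its y axis is the hinge axis (the lid's front edge rises as the angle grows).
- lid_tab (a point): Grip point of the lid's pull tab: a flat tongue in the lid's plane, 28 mm wide (y, along the hinge), 10 mm thick (z), sticking out 50 mm from the middle of the lid's front edge. The point lies 34 mm out from that edge, half-way through the thickness, 186 mm from the hinge axis along the lid's -x and 4 mm along its z. x points from tab to hinge. Closed, it is 104 mm above the counter.
- tray_handle (a point): Centre of the grip bar of the steel carrier tray in the box: bar 106 mm long (x, from the box's front to its hinge side), 12 mm wide (y), 16 mm high (z, up), on two thin uprights at x = +-50 mm, spanning the middle of the tray. The tray's underside is 72 mm below this point. At the start it is 76 mm above the counter, hidden under the lid.
- tray: The same carrier tray: 126 (x) x 222 (y) mm with a 12 mm edge, 3 mm sheet, about 0.25 kg, standing loose on the box's floor with 4 to 13 mm of play to the walls. Origin at the centre of its underside.
- dish_a_mid (a point): Middle (half-way up) of one brown ceramic banchan dish, round, 74 mm across the rim, 54 mm across the foot, 24 mm high, 0.08 to 0.17 kg, standing loose in the tray about 62 mm to one side (along the tray's y) of the handle. Its top is 45 mm below the handle bar's centre.
- dish_b_mid (a point): The same for the other, equal dish, on the other side of the handle (its weight may differ).
- cup: Bystander: white ceramic cup, 72 mm wide, 80 mm high, standing beside one end of the box; origin at the centre of its underside.
- jar: Bystander: amber glass jar, 68 mm wide, 85 mm high, beside the other end of the box; origin at the centre of its underside.
- ladle: Bystander: ladle with a silicone bowl, 310 mm long, lying behind the box (beyond its hinge), under 30 mm high; origin near its middle on the counter.

How it is judged:
On the way, in this order (a step that is already met when the one before it is completed fails the run):
1. the lid is open on its stop (value of joint lid above 1.8 rad), for 0.2 s.
2. the tray is clear above the box, with its dishes (height (world z) of tray_handle above 0.212 m and contact force between tray and box below 0.1 N and z of each of dish_a_mid, dish_b_mid in the frame of tray_handle below -0.045 m and distance between each of dish_a_mid, dish_b_mid and tray_handle below 0.105 m), for 0.2 s.
At the end, for the whole second after the job is handed in: The tray hangs in the gripper, underside at least 40 mm above the box's rim, within 8 degrees of level and still (under 30 mm/s and 0.2 rad/s), touching neither box nor lid; both dishes stand in it; the lid is open at 1.75 rad or more (all of step 2 and angle between tray_handle's own z axis and vertical below 0.14 rad and linear speed of tray below 0.03 m/s and angular speed of tray below 0.2 rad/s and contact force between tray and the fingers above 1 N and value of joint lid above 1.75 rad); the arm keeps its last pose, push and grip.
It fails at once if the tray is tipped more than 17 degrees (angle between tray_handle's own z axis and vertical above 0.3 rad).
It fails at once if a dish is tipped over (angle between any of dish_a_mid, dish_b_mid's own z axis and vertical above 0.5 rad).
It fails at once if the cup, jar or ladle is pushed away by more than 30 mm or knocked over (distance of any of cup, jar, ladle from where it was at the start of the episode above 0.03 m or angle between any of cup, jar, ladle's own z axis and vertical above 0.4 rad).
It also fails if it takes over 58 s, if anything falls off the work surface, if the arm or the gripper's body presses on something with over 40 N, if the wrist force passes 120 N, or if a joint passes its speed limit or range.

## Working session

There is one attempt and no reset: what is moved stays moved. The work goes in short steps, Python scripts to look and compute and a tool call to move; the robot and the scene stay as the last step left them, time stands still between calls to the robot, and variables do not carry over. Pictures are saved under pics/ and viewed, at most 10 in all, crops included, and the job is handed in when it is done.

Besides the shell and the picture viewer there is one more tool, called after "Emit:" as name([rows], argument=value, ...), one row to a line, values as JSON. move_arm: Moves the arm, as the interface text tells. Its arguments: {"type":"object","properties":{"steps":{"type":"array","items":{"type":"object","properties":{"dx":{"type":"number"},"dy":{"type":"number"},"dz":{"type":"number"},"spin":{"type":"number"}}}},"claw":{"type":"number"},"squeeze":{"type":"number"}},"required":["steps"]}

```bash
mkdir -p pics; ls; python3 - <<'E'
from bench import telemetry, imaging, job, r
import cv2,numpy as np,json
print(r.tips_ahead, telemetry.read_state())
for n in("side","top"):
    c=imaging.camera(n); cv2.imwrite(f"pics/{n}0.png",c["img"][:,:,::-1])
    K,R,t=[np.array(c[k]) for k in("camera_matrix","R","t")]
    print(n,K.tolist(),R.round(3).tolist(),t,-R.T@t)
E
```

```text
pics
0.1822 {'time': 0.0, 'joint_positions': array([-1.19558996,  0.33286578, -0.06472969,  1.46094545,  0.02159811,
        1.34989346, -0.0884891 ]), 'joint_vel': array([ 0.00060873,  0.0005093 ,  0.0019407 , -0.00175895, -0.00049431,
        0.00154381, -0.00105   ]), 'joint_torque': array([ 8.73724621e-04, -6.23261833e+01,  2.51958228e-02, -3.89897597e+01,
       -6.12668158e-02,  3.99798166e-02,  1.81242654e-04]), 'ee_pos': array([0.24205178, 0.5760839 , 0.40395566]), 'eef_rot': array([ 1.97564983e-01,  9.80289537e-01, -6.99111346e-04, -1.13171345e-04]), 'ft_force': array([ 0.86799104, -1.12366884,  0.56711329]), 'torque': array([-0.01824994,  0.04827409, -0.02053005]), 'grip_force': 0.0, 'width': 0.08705506181479893}
side [[429.3781585687012, 0.0, 319.9479442331846], [0.0, 429.3781585687012, 195.1752759903264], [0.0, 0.0, 1.0]] [[0.979, -0.205, 0.014], [-0.113, -0.596, -0.795], [0.172, 0.776, -0.607]] [-0.56634173  0.15317096  0.89980582] [ 0.41708223 -0.72316895  0.67596146]
top [[467.2969570586761, 0.0, 323.75411283764674], [0.0, 467.2969570586761, 198.80495258958018], [0.0, 0.0, 1.0]] [[0.02, -1.0, 0.003], [-0.987, -0.02, -0.159], [0.159, 0.0, -0.987]] [0.06430572 0.59789288 1.06235655] [0.41973283 0.07599895 1.14379242]
```

View pics/side0.png

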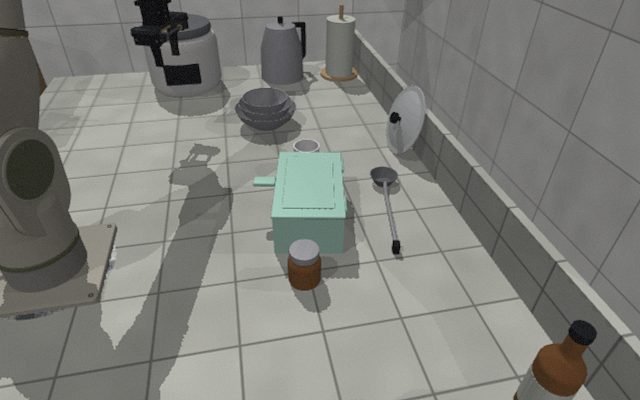

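View pics/top0.png

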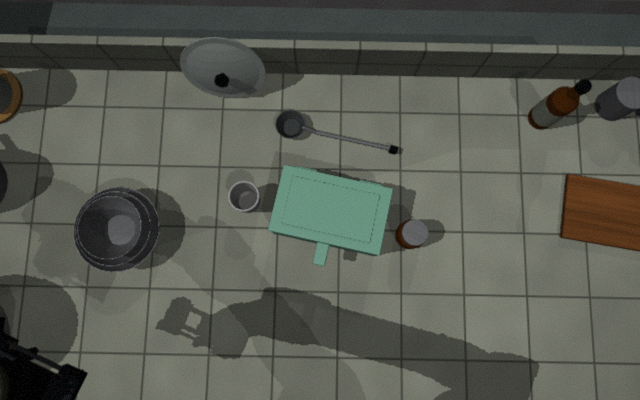

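The side view shows the closed mint box, with its lid corners near (280,153), (342,153), (346,217) and (273,216). Its tab is near (264,181), the jar at (305,265) and the cup behind at (307,147). In the top view the lid spans about (285,167)–(393,187)–(379,254)–(270,231), with the tab at (321,253), cup at (244,196), jar at (411,234) and ladle from (290,124) to (397,150). Next I'll fit the box pose to the mint silhouettes in both views.

```bash
cat > h.py <<'E'
from bench import telemetry, imaging, job, r
import cv2,numpy as np
from scipy.optimize import minimize
from scipy.spatial.transform import Rotation as Ro
def cam(n):
    c=imaging.camera(n); return c["img"],*[np.array(c[k]) for k in("camera_matrix","R","t")]
def proj(P,K,R,t):
    q=(np.atleast_2d(P)@R.T+t)@K.T; return q[:,:2]/q[:,2:]
def ray(uv,K,R,t,z):
    d=R.T@np.linalg.inv(K)@np.array([*uv,1.]); o=-R.T@t; return o+d*(z-o[2])/d[2]
def cub(x0,x1,y0,y1,z0,z1): return np.array([[x,y,z] for x in(x0,x1) for y in(y0,y1) for z in(z0,z1)])
E
python3 - <<'E'
from h import *
V=[]
for n in("side","top"):
    im,K,R,t=cam(n); h=cv2.cvtColor(im,cv2.COLOR_RGB2HSV)
    m=cv2.inRange(h,(65,50,40),(95,255,255)); k,l,s,_=cv2.connectedComponentsWithStats(m)
    m=(l==1+np.argmax(s[1:,4])).astype(np.float32); V.append((m,K,R,t)); print(n,m.sum(),s[1+np.argmax(s[1:,4])])
S=4
def render(p,v):
    x,y,a,z=p; c,s=np.cos(a),np.sin(a); o=np.zeros((400*S,640*S),np.uint8)
    for b in(cub(-.075,.075,-.125,.125,0,z+.004),cub(-.127,-.07,-.014,.014,z-.005,z+.005)):
        w=b@np.array([[c,s,0],[-s,c,0],[0,0,1]])+[x,y,0]
        q=proj(w,*v[1:]); cv2.fillConvexPoly(o,cv2.convexHull(((q+.5)*S*16).astype(np.int32)),255,shift=4)
    return cv2.resize(o,(640,400),interpolation=cv2.INTER_AREA)/255.
def f(p): return sum(np.abs(render(p,v)-v[0]).sum() for v in V)
g=ray((331,210),*V[1][1:],.1)
best=min((minimize(f,[g[0],g[1],a,z],method="Nelder-Mead",options=dict(initial_simplex=np.array([g[0],g[1],a,z])+np.vstack([np.zeros(4),np.diag([.02,.02,.1,.01])]),xatol=1e-5)) for a in(-.3,-.2,-.1) for z in(.1,.11)),key=lambda s:s.fun)
print(best.x,best.fun,[np.abs(render(best.x,v)-v[0]).sum() for v in V])
x,y,a,z=best.x
print("tab",x-.111*np.cos(a),y-.111*np.sin(a),"tab fwd x=0.127",x-.127*np.cos(a),y-.127*np.sin(a))
for n,uv,zz in(("cup",(244,193),.08),("jar",(414,232),.085),("ladle",(345,136),.01)):
    w=ray(uv,*V[1][1:],zz); d=w-[x,y,0]; print(n,w,"in box:",np.cos(a)*d[0]+np.sin(a)*d[1],-np.sin(a)*d[0]+np.cos(a)*d[1])
E
```

```text
side 3683.0 [ 254  153   93  100 3683]
top 8241.0 [ 268  165  125  101 8241]
[ 0.56650763  0.0619008  -0.20080435  0.10154523] 3854.9803921568628 [np.float64(3571.3137254901962), np.float64(283.6666666666667)]
tab 0.4577380120779368 0.08404059317481746 tab fwd x=0.127 0.4420595086851232 0.08723191443121484
cup [0.60101474 0.2609556  0.08      ] in box: -0.005889245855053418 0.2019377884255622
jar [ 0.51837753 -0.1298557   0.085     ] in box: -0.008915707251394081 -0.19750334996528668
ladle [0.76344298 0.02644517 0.01      ] in box: 0.20005011995509298 0.0045370449436217125
```

```bash
cat > fit.py <<'E'
from h import *
V=[]
for n in("side","top"):
    im,K,R,t=cam(n); h=cv2.cvtColor(im,cv2.COLOR_RGB2HSV)
    if n=="side": print([h[y,x].tolist() for x,y in((310,185),(310,232),(264,181),(330,240),(277,225))])
    m=cv2.inRange(h,(55,45,25),(100,255,255)); k,l,s,_=cv2.connectedComponentsWithStats(m)
    i=1+np.argmax(s[1:,4]); m=(l==i).astype(np.uint8)
    m=cv2.morphologyEx(m,cv2.MORPH_CLOSE,np.ones((5,5))).astype(np.float32); V.append((m,K,R,t)); print(n,m.sum(),s[i])
    im[m>0,0]=255; cv2.imwrite(f"pics/mask_{n}.png",im[120:300,200:440,::-1].repeat(3,0).repeat(3,1))
S=4
def render(p,v):
    x,y,a,z=p; c,s=np.cos(a),np.sin(a); o=np.zeros((400*S,640*S),np.uint8)
    for b in(cub(-.075,.075,-.125,.125,0,z+.004),cub(-.127,-.07,-.014,.014,z-.005,z+.005)):
        w=b@np.array([[c,s,0],[-s,c,0],[0,0,1]])+[x,y,0]
        q=proj(w,*v[1:]); cv2.fillConvexPoly(o,cv2.convexHull(((q+.5)*S*16).astype(np.int32)),255,shift=4)
    return cv2.resize(o,(640,400),interpolation=cv2.INTER_AREA)/255.
def f(p): return sum(np.abs(render(p,v)-v[0]).sum() for v in V)
best=min((minimize(f,[.566,.062,a,z],method="Nelder-Mead",options=dict(initial_simplex=np.array([.566,.062,a,z])+np.vstack([np.zeros(4),np.diag([.01,.01,.05,.01])]),xatol=1e-5)) for a in(-.24,-.2,-.16) for z in(.1,.11)),key=lambda s:s.fun)
print(best.x,best.fun,[np.abs(render(best.x,v)-v[0]).sum() for v in V])
x,y,a,z=best.x
print("tab",x-.111*np.cos(a),y-.111*np.sin(a))
# direct triangulation of tab tip corners in both views
E
python3 fit.py
```

```text
[[79, 48, 195], [79, 54, 114], [78, 49, 203], [80, 51, 116], [76, 45, 119]]
side 6684.0 [ 254  152   93  101 6554]
top 8276.0 [ 268  165  125  101 8267]
[ 0.56609516  0.06160473 -0.20327437  0.10375935] 988.8666666666668 [np.float64(713.4392156862746), np.float64(275.42745098039217)]
tab 0.45738056432864316 0.0840131218782364
```

View pics/mask_side.png

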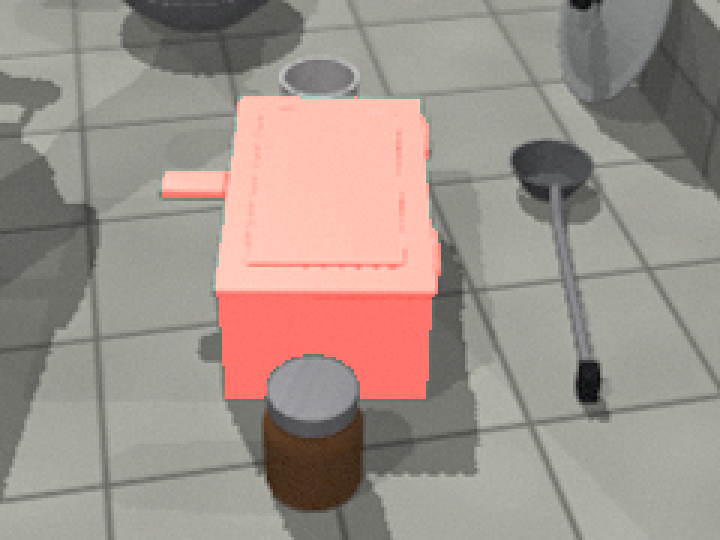

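The mask fits well. Box centre is (0.566, 0.062), yaw −0.203, and the tab is at (0.457, 0.084, 0.104). Next I'll move above the tab.

Emit:
move_arm([
  {"dx":-3.24,"dy":-3.08},
  {"dx":-3.24,"dy":-3.08},
  {"dx":-3.24,"dy":-3.08},
  {"dx":-3.24,"dy":-3.08},
  {"dx":-3.24,"dy":-3.08},
  {"dx":-3.24,"dy":-3.08},
  {"dx":-3.24,"dy":-3.08},
  {"dx":-3.24,"dy":-3.08},
  {"dx":-3.24,"dy":-3.08},
  {"dx":-3.24,"dy":-3.08},
  {"dx":-3.24,"dy":-3.08},
  {"dx":-3.24,"dy":-3.08},
], claw=6)

```text
$.steps[0]: bad value
```

Emit:
move_arm([
  {"spin":-0.1},
  {"spin":-0.095},
  {},
  {},
])

```text
$.steps[0]: bad value
```

```bash
cat > go.py <<'E'
import sys
from h import *
def go(*g):  # remaining shift in tool axes (cm) to TCP target x y z, and spin to box yaw
    s=telemetry.read_state(); M=Ro.from_quat(s["eef_rot"]).as_matrix()
    d=M.T@(np.array(g[:3])-s["ee_pos"])*100; yaw=g[3]
    e=(yaw+np.pi/2)-np.arctan2(M[1,1],M[0,1]); e=(e+np.pi/2)%np.pi-np.pi/2
    print(round(s["time"],2),"pos",s["ee_pos"].round(4),"d",d.round(2),"spin",round(-e,3),"F",s["ft_force"].round(1),"w",round(s["width"],4),"g",round(s["grip_force"],1),"zax",M[:,2].round(3))
if __name__=="__main__": go(*map(float,sys.argv[1:]))
E
python3 go.py .457 .084 .268 -.203
```

```text
0.3 pos [0.2421 0.5762 0.4045] d [-38.88 -37.04  13.67] spin -0.195 F [ 0.4  0.4 -0. ] w 0.0871 g 0.0 zax [-0. -0. -1.]
```

Each row needs all four keys.

Emit:
move_arm([
  {"dx":-3.24,"dy":-3.08,"dz":0,"spin":0},
  {"dx":-3.24,"dy":-3.08,"dz":0,"spin":0},
  {"dx":-3.24,"dy":-3.08,"dz":0,"spin":0},
  {"dx":-3.24,"dy":-3.08,"dz":0,"spin":0},
  {"dx":-3.24,"dy":-3.08,"dz":0,"spin":0},
  {"dx":-3.24,"dy":-3.08,"dz":0,"spin":0},
  {"dx":-3.24,"dy":-3.08,"dz":0,"spin":0},
  {"dx":-3.24,"dy":-3.08,"dz":0,"spin":0},
  {"dx":-3.24,"dy":-3.08,"dz":0,"spin":0},
  {"dx":-3.24,"dy":-3.08,"dz":0,"spin":0},
  {"dx":-3.24,"dy":-3.08,"dz":0,"spin":0},
  {"dx":-3.24,"dy":-3.08,"dz":0,"spin":0},
], claw=6)

```text
time: 1.5
ee_pos: [0.4577, 0.083, 0.405]
eef_rot: [0.198, 0.98, 0.0, 0.0]
ft_force: [0.9, 0.3, 0.4]
width: 0.06
grip_force: 0.0
```

Emit:
move_arm([
  {"dx":0,"dy":0,"dz":0,"spin":-0.1},
  {"dx":0,"dy":0,"dz":0,"spin":-0.095},
  {"dx":0,"dy":0,"dz":0,"spin":0},
  {"dx":0,"dy":0,"dz":0,"spin":0},
])

```text
time: 1.9
ee_pos: [0.4573, 0.085, 0.4047]
eef_rot: [0.102, 0.995, 0.0, -0.0]
ft_force: [-0.4, 0.6, -0.2]
width: 0.0598
grip_force: 0.0
```

```bash
python3 go.py .457 .084 .268 -.203
```

```text
1.9 pos [0.4573 0.085  0.4047] d [ 1.000e-02 -1.100e-01  1.367e+01] spin -0.002 F [-0.4  0.6 -0.2] w 0.0598 g 0.0 zax [-0.  0. -1.]
```

Emit:
move_arm([
  {"dx":0,"dy":-0.11,"dz":2.5,"spin":0},
  {"dx":0,"dy":0,"dz":2.5,"spin":0},
  {"dx":0,"dy":0,"dz":2.5,"spin":0},
  {"dx":0,"dy":0,"dz":2.5,"spin":0},
  {"dx":0,"dy":0,"dz":2,"spin":0},
  {"dx":0,"dy":0,"dz":1.7,"spin":0},
  {"dx":0,"dy":0,"dz":0,"spin":0},
  {"dx":0,"dy":0,"dz":0,"spin":0},
])

```text
time: 2.7
ee_pos: [0.4572, 0.084, 0.2681]
eef_rot: [0.102, 0.995, -0.0, -0.0]
ft_force: [0.6, -0.7, 0.2]
width: 0.0601
grip_force: 0.0
```

Emit:
move_arm([
  {"dx":0,"dy":0,"dz":0,"spin":0},
  {"dx":0,"dy":0,"dz":0,"spin":0},
  {"dx":0,"dy":0,"dz":0,"spin":0},
  {"dx":0,"dy":0,"dz":0,"spin":0},
  {"dx":0,"dy":0,"dz":0,"spin":0},
  {"dx":0,"dy":0,"dz":0,"spin":0},
], claw=0, squeeze=10)

```text
time: 3.3
ee_pos: [0.4572, 0.084, 0.2679]
eef_rot: [0.101, 0.995, 0.0, 0.0]
ft_force: [0.3, 0.0, 0.7]
width: 0.0278
grip_force: 10.0
```

```bash
python3 go.py .457 .084 .268 -.203
python3 - <<'E'
import numpy as np
th=np.linspace(0,1.86,25); L,h=.186,.004
# tool x = box -x ; tool z down
x=L*np.cos(th)+h*np.sin(th)*1; z=L*np.sin(th)+h*np.cos(th)
x=L*np.cos(th)-h*np.sin(th)
for i in range(24): print(th[i+1].round(2),"dx",((x[i+1]-x[i])*100).round(2),"dz",(-(z[i+1]-z[i])*100).round(2))
E
```

```text
3.3 pos [0.4572 0.084  0.2679] d [ 0.02 -0.   -0.01] spin 0.0 F [0.3 0.  0.7] w 0.0278 g 10.0 zax [ 0.  0. -1.]
0.08 dx -0.09 dz -1.44
0.16 dx -0.2 dz -1.43
0.23 dx -0.31 dz -1.41
0.31 dx -0.42 dz -1.38
0.39 dx -0.52 dz -1.34
0.46 dx -0.62 dz -1.3
0.54 dx -0.72 dz -1.25
0.62 dx -0.82 dz -1.19
0.7 dx -0.91 dz -1.12
0.78 dx -0.99 dz -1.05
0.85 dx -1.07 dz -0.97
0.93 dx -1.14 dz -0.88
1.01 dx -1.21 dz -0.79
1.08 dx -1.26 dz -0.69
1.16 dx -1.31 dz -0.6
1.24 dx -1.36 dz -0.49
1.32 dx -1.39 dz -0.39
1.4 dx -1.41 dz -0.28
1.47 dx -1.43 dz -0.17
1.55 dx -1.44 dz -0.05
1.63 dx -1.44 dz 0.06
1.7 dx -1.43 dz 0.17
1.78 dx -1.41 dz 0.28
1.86 dx -1.39 dz 0.39
```

Width 27.8 mm confirms the tab is gripped. Now I'll follow the arc.

Emit:
move_arm([
  {"dx":-0.09,"dy":0,"dz":-1.44,"spin":0},
  {"dx":-0.2,"dy":0,"dz":-1.43,"spin":0},
  {"dx":-0.31,"dy":0,"dz":-1.41,"spin":0},
  {"dx":-0.42,"dy":0,"dz":-1.38,"spin":0},
  {"dx":-0.52,"dy":0,"dz":-1.34,"spin":0},
  {"dx":-0.62,"dy":0,"dz":-1.3,"spin":0},
  {"dx":-0.72,"dy":0,"dz":-1.25,"spin":0},
  {"dx":-0.82,"dy":0,"dz":-1.19,"spin":0},
  {"dx":-0.91,"dy":0,"dz":-1.12,"spin":0},
  {"dx":-0.99,"dy":0,"dz":-1.05,"spin":0},
  {"dx":-1.07,"dy":0,"dz":-0.97,"spin":0},
  {"dx":-1.14,"dy":0,"dz":-0.88,"spin":0},
])

```text
time: 4.5
ee_pos: [0.5341, 0.0683, 0.4157]
eef_rot: [0.101, 0.995, 0.0, -0.0]
ft_force: [3.1, 1.5, -4.1]
width: 0.0277
grip_force: 10.0
```

Emit:
move_arm([
  {"dx":-1.21,"dy":0,"dz":-0.79,"spin":0},
  {"dx":-1.26,"dy":0,"dz":-0.69,"spin":0},
  {"dx":-1.31,"dy":0,"dz":-0.6,"spin":0},
  {"dx":-1.36,"dy":0,"dz":-0.49,"spin":0},
  {"dx":-1.39,"dy":0,"dz":-0.39,"spin":0},
  {"dx":-1.41,"dy":0,"dz":-0.28,"spin":0},
  {"dx":-1.43,"dy":0,"dz":-0.17,"spin":0},
  {"dx":-1.44,"dy":0,"dz":-0.05,"spin":0},
  {"dx":-1.44,"dy":0,"dz":0.06,"spin":0},
  {"dx":-1.43,"dy":0,"dz":0.17,"spin":0},
  {"dx":-1.41,"dy":0,"dz":0.28,"spin":0},
  {"dx":-1.39,"dy":0,"dz":0.39,"spin":0},
])

```text
time: 5.7
ee_pos: [0.6954, 0.0356, 0.4393]
eef_rot: [0.101, 0.995, 0.0, -0.002]
ft_force: [-13.9, 4.6, 5.6]
width: 0.028
grip_force: 10.0
```

```bash
python3 go.py .457 .084 .268 -.203; python3 -c "
from h import *
cv2.imwrite('pics/side1.png',cam('side')[0][:,:,::-1])"
```

```text
5.7 pos [0.6954 0.0356 0.4393] d [24.25 -0.03 17.23] spin 0.001 F [-13.9   4.6   5.6] w 0.028 g 10.0 zax [-0.004  0.001 -1.   ]
```

View pics/side1.png

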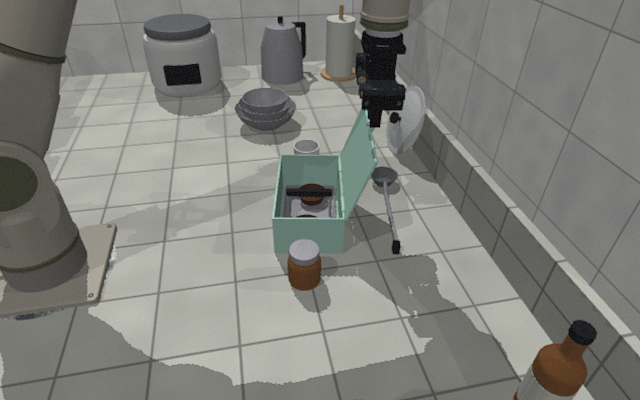

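The lid stands up and back, with the tab still in the fingers at about (372,135). The handle bar is visible at (287–332,192). I'll release, then rise and back off toward the robot (+tool x), high enough to clear the lid (top at about z 0.29).

Emit:
move_arm([
  {"dx":0,"dy":0,"dz":0,"spin":0},
  {"dx":0,"dy":0,"dz":0,"spin":0},
  {"dx":0,"dy":0,"dz":0,"spin":0},
  {"dx":0,"dy":0,"dz":-1,"spin":0},
  {"dx":0,"dy":0,"dz":-2,"spin":0},
  {"dx":0,"dy":0,"dz":-2,"spin":0},
  {"dx":0,"dy":0,"dz":-2,"spin":0},
], claw=6)

```text
time: 6.45
ee_pos: [0.6946, 0.0347, 0.5131]
eef_rot: [0.101, 0.995, 0.0, 0.001]
ft_force: [0.3, 1.0, 0.2]
width: 0.0595
grip_force: 0.0
```

Emit:
move_arm([
  {"dx":3,"dy":0,"dz":0,"spin":0},
  {"dx":3,"dy":0,"dz":0,"spin":0},
  {"dx":3,"dy":0,"dz":0,"spin":0},
  {"dx":3,"dy":0,"dz":0,"spin":0},
  {"dx":3,"dy":0,"dz":0,"spin":0},
  {"dx":3,"dy":0,"dz":0,"spin":0},
  {"dx":3,"dy":0,"dz":0,"spin":0},
  {"dx":3,"dy":0,"dz":0,"spin":0},
  {"dx":0,"dy":0,"dz":0,"spin":0},
  {"dx":0,"dy":0,"dz":0,"spin":0},
])

```text
time: 7.45
ee_pos: [0.4596, 0.0828, 0.5122]
eef_rot: [0.101, 0.995, 0.001, 0.001]
ft_force: [0.1, -0.4, 0.1]
width: 0.0601
grip_force: 0.0
```

```bash
python3 go.py .566 .0617 .24 -.203; python3 -c "
from h import *
a=cam('side')[0];b=cam('top')[0]
for n,i in(('side2',a),('top2',b)): cv2.imwrite(f'pics/full_{n}.png',i[:,:,::-1])
c=[cv2.resize(i,None,fx=3,fy=3,interpolation=cv2.INTER_CUBIC) for i in(a[100:290,255:385],b[100:290,260:400])]
cv2.imwrite('pics/both2.png',np.hstack(c)[:,:800,::-1])"
```

```text
7.45 pos [0.4596 0.0828 0.5122] d [-1.080e+01  1.000e-02  2.724e+01] spin 0.001 F [ 0.1 -0.4  0.1] w 0.0601 g 0.0 zax [ 0.002  0.002 -1.   ]
```

View pics/both2.png

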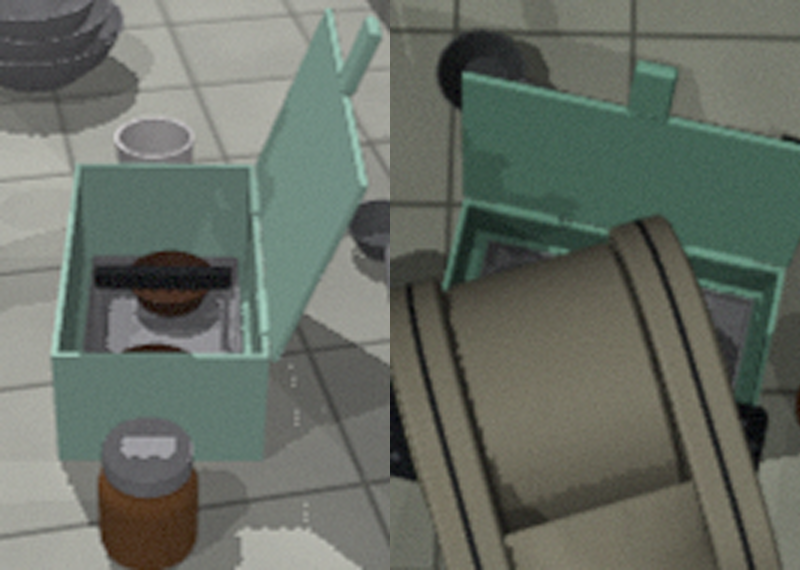

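The lid rests on its stop. The side view shows the dark bar at crop (94–232,277), but the arm hides it in the top view. I'll step aside to +y.

Emit:
move_arm([
  {"dx":0,"dy":3.5,"dz":0,"spin":0},
  {"dx":0,"dy":3.5,"dz":0,"spin":0},
  {"dx":0,"dy":3.5,"dz":0,"spin":0},
  {"dx":0,"dy":3.5,"dz":0,"spin":0},
  {"dx":0,"dy":3.5,"dz":0,"spin":0},
  {"dx":0,"dy":3.5,"dz":0,"spin":0},
  {"dx":0,"dy":3.5,"dz":0,"spin":0},
  {"dx":0,"dy":3.5,"dz":0,"spin":0},
  {"dx":0,"dy":0,"dz":0,"spin":0},
])

```text
time: 8.45
ee_pos: [0.5163, 0.3625, 0.5084]
eef_rot: [0.099, 0.995, -0.001, -0.001]
ft_force: [-0.1, 0.2, -1.9]
width: 0.0601
grip_force: 0.0
```

```bash
python3 -c "
from h import *
a=cam('side')[0];b=cam('top')[0]
for n,i in(('side3',a),('top3',b)): cv2.imwrite(f'pics/full_{n}.png',i[:,:,::-1])
c=[cv2.resize(i,None,fx=5,fy=5,interpolation=cv2.INTER_CUBIC) for i in(a[150:260,265:355],b[155:265,265:335])]
c=[cv2.resize(a[150:230,270:350],None,fx=5,fy=5,interpolation=cv2.INTER_CUBIC),cv2.resize(b[170:250,290:370],None,fx=5,fy=5,interpolation=cv2.INTER_CUBIC)]
cv2.imwrite('pics/both3.png',np.hstack(c)[:,:,::-1])"
```

```text
(no output)
```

View pics/both3.png

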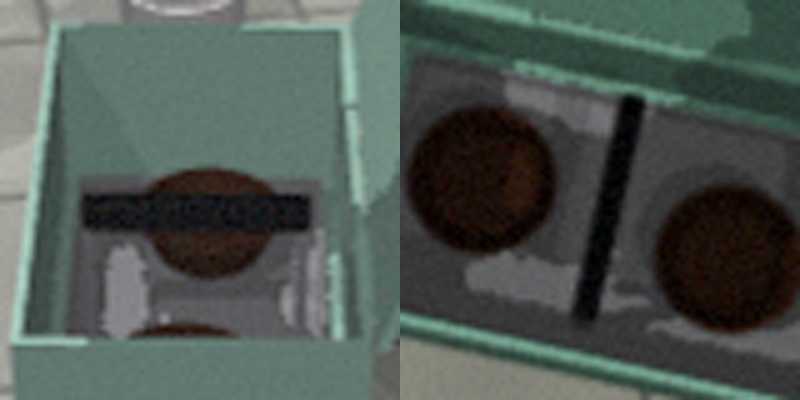

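Both crops show the bar clearly. In the side view it spans px (286.6–332, 188.6–196.4), and in the top view it runs from (336.4,189.4) to (327,234). I'll fit a 106×12×16 mm cuboid to its dark mask in both views.

```bash
cat > bar.py <<'E'
from h import *
V=[]
for n,(x0,x1,y0,y1) in(("side",(283,336,184,201)),("top",(320,344,185,240))):
    im,K,R,t=cam(n); v=cv2.GaussianBlur(im,(3,3),0).max(2); m=np.zeros((400,640),np.float32)
    sub=v[y0:y1,x0:x1]; T=36; m[y0:y1,x0:x1]=sub<T
    print(n,m.sum(),sub.min(),np.percentile(sub,[10,30,50,70])); V.append((m,K,R,t))
S=8
def render(p,v):
    x,y,a,z=p; c,s=np.cos(a),np.sin(a)
    w=cub(-.053,.053,-.006,.006,-.008,.008)@np.array([[c,s,0],[-s,c,0],[0,0,1]])+[x,y,z]
    o=np.zeros((400*S,640*S),np.uint8); q=proj(w,*v[1:])
    cv2.fillConvexPoly(o,cv2.convexHull(((q+.5)*S*16).astype(np.int32)),255,shift=4)
    return cv2.resize(o,(640,400),interpolation=cv2.INTER_AREA)/255.
f=lambda p:sum(np.abs(render(p,v)-v[0]).sum() for v in V)
B=None
for a in(-.25,-.2,-.15):
    s=minimize(f,[.566,.062,a,.076],method="Nelder-Mead",options=dict(initial_simplex=np.array([.566,.062,a,.076])+np.vstack([np.zeros(4),np.diag([.01,.01,.05,.01])])))
    print(s.x.round(4),s.fun)
    if B is None or s.fun<B.fun:B=s
print([(v[0].sum(),render(B.x,v).sum(),np.abs(render(B.x,v)-v[0]).sum()) for v in V])
E
python3 bar.py
```

```text
side 313.0 20 [24. 30. 47. 77.]
top 252.0 6 [18. 54. 62. 71.]
[ 0.5624  0.0589 -0.2002  0.0775] 183.34509803921566
[ 0.5615  0.059  -0.2003  0.0775] 183.61176470588234
[ 0.5616  0.0592 -0.2098  0.0774] 184.34509803921569
[(np.float32(313.0), np.float64(403.5372549019608), np.float64(92.79607843137254)), (np.float32(252.0), np.float64(251.44313725490196), np.float64(90.54901960784312))]
```

```bash
python3 -c "
from h import *
_,*s=cam('side');_,*t=cam('top')
e=[ray(p,*t,.084) for p in((336.0,189.2),(326.8,233.6))];print(e,(e[0]+e[1])/2,np.linalg.norm(e[0]-e[1]),np.arctan2(*(e[0]-e[1])[1::-1]))
P=[A[0]@np.c_[A[1],A[2]] for A in(s,t)]
for a,b in(((309.2,190.5),(331.4,211.4)),):
  X=cv2.triangulatePoints(P[0],P[1],np.array(a),np.array(b));print('tri',(X[:3]/X[3]).T)
for b in((.5624,.0589,-.2002,.0775),):
  x,y,a,z=b
  w=cub(-.053,.053,-.006,.006,-.008,.008)@np.array([[np.cos(a),np.sin(a),0],[-np.sin(a),np.cos(a),0],[0,0,1]])+[x,y,z]
  for A in(s,t): q=proj(w,*A);print(q.min(0),q.max(0))
"; python3 go.py .5625 .059 .36 -.203
```

```text
[array([0.61361715, 0.04876643, 0.084     ]), array([0.51076626, 0.06799731, 0.084     ])] [0.56219171 0.05838187 0.084     ] 0.10463331683608923 -0.18484393475973268
tri [[0.56313198 0.05832981 0.08193039]]
[285.15316535 187.52108716] [331.3521179  196.49653736]
[323.5675992  188.21521408] [338.74608489 234.83127371]
8.75 pos [0.5169 0.3562 0.5113] d [-10.5  -28.18  15.13] spin -0.002 F [-0.2 -0.1 -0.7] w 0.0597 g 0.0 zax [ 0.001  0.    -1.   ]
```

Emit:
move_arm([
  {"dx":-0.95,"dy":-2.56,"dz":0,"spin":0},
  {"dx":-0.95,"dy":-2.56,"dz":0,"spin":0},
  {"dx":-0.95,"dy":-2.56,"dz":0,"spin":0},
  {"dx":-0.95,"dy":-2.56,"dz":0,"spin":0},
  {"dx":-0.95,"dy":-2.56,"dz":0,"spin":0},
  {"dx":-0.95,"dy":-2.56,"dz":0,"spin":0},
  {"dx":-0.95,"dy":-2.56,"dz":0,"spin":0},
  {"dx":-0.95,"dy":-2.56,"dz":0,"spin":0},
  {"dx":-0.95,"dy":-2.56,"dz":0,"spin":0},
  {"dx":-0.95,"dy":-2.56,"dz":0,"spin":0},
  {"dx":-0.95,"dy":-2.56,"dz":0,"spin":0},
])

```text
time: 9.85
ee_pos: [0.5617, 0.0585, 0.5115]
eef_rot: [0.102, 0.995, 0.0, 0.0]
ft_force: [-0.0, 0.8, 0.1]
width: 0.0599
grip_force: 0.0
```

Emit:
move_arm([
  {"dx":0,"dy":0,"dz":3,"spin":0},
  {"dx":0,"dy":0,"dz":3,"spin":0},
  {"dx":0,"dy":0,"dz":3,"spin":0},
  {"dx":0,"dy":0,"dz":3,"spin":0},
  {"dx":0,"dy":0,"dz":3,"spin":0},
  {"dx":0,"dy":0,"dz":0,"spin":0},
  {"dx":0,"dy":0,"dz":0,"spin":0},
])

```text
time: 10.55
ee_pos: [0.562, 0.06, 0.362]
eef_rot: [0.102, 0.995, 0.0, 0.0]
ft_force: [0.0, -0.2, -0.1]
width: 0.0599
grip_force: 0.0
```

```bash
python3 go.py .5625 .0585 .24 -.197
```

```text
10.55 pos [0.562 0.06  0.362] d [-0.07 -0.14 12.2 ] spin -0.007 F [ 0.  -0.2 -0.1] w 0.0599 g 0.0 zax [ 0.  0. -1.]
```

Emit:
move_arm([
  {"dx":-0.05,"dy":-0.14,"dz":2,"spin":-0.007},
  {"dx":0,"dy":0,"dz":2,"spin":0},
  {"dx":0,"dy":0,"dz":2,"spin":0},
  {"dx":0,"dy":0,"dz":2,"spin":0},
  {"dx":0,"dy":0,"dz":2,"spin":0},
  {"dx":0,"dy":0,"dz":1.2,"spin":0},
  {"dx":0,"dy":0,"dz":1,"spin":0},
  {"dx":0,"dy":0,"dz":0,"spin":0},
  {"dx":0,"dy":0,"dz":0,"spin":0},
])

```text
time: 11.45
ee_pos: [0.5627, 0.0591, 0.2399]
eef_rot: [0.098, 0.995, 0.0, 0.001]
ft_force: [-0.0, -0.4, -0.3]
width: 0.0599
grip_force: 0.0
```

Emit:
move_arm([
  {"dx":0,"dy":0,"dz":0,"spin":0},
  {"dx":0,"dy":0,"dz":0,"spin":0},
  {"dx":0,"dy":0,"dz":0,"spin":0},
  {"dx":0,"dy":0,"dz":0,"spin":0},
  {"dx":0,"dy":0,"dz":0,"spin":0},
  {"dx":0,"dy":0,"dz":0,"spin":0},
  {"dx":0,"dy":0,"dz":0,"spin":0},
  {"dx":0,"dy":0,"dz":0,"spin":0},
], claw=0, squeeze=10)

```text
time: 12.25
ee_pos: [0.5622, 0.0593, 0.2389]
eef_rot: [0.098, 0.995, 0.0, -0.0]
ft_force: [-0.3, 1.0, 0.1]
width: 0.0119
grip_force: 10.0
```

```bash
python3 go.py .5625 .0585 .24 -.197
```

```text
12.25 pos [0.5622 0.0593 0.2389] d [-0.04 -0.07 -0.11] spin 0.001 F [-0.3  1.   0.1] w 0.0119 g 10.0 zax [-0.  0. -1.]
```

Emit:
move_arm([
  {"dx":0,"dy":0,"dz":0,"spin":0},
  {"dx":0,"dy":0,"dz":0,"spin":0},
  {"dx":0,"dy":0,"dz":0,"spin":0},
  {"dx":0,"dy":0,"dz":-0.2,"spin":0},
  {"dx":0,"dy":0,"dz":-0.4,"spin":0},
  {"dx":0,"dy":0,"dz":-0.6,"spin":0},
  {"dx":0,"dy":0,"dz":-0.6,"spin":0},
  {"dx":0,"dy":0,"dz":-0.6,"spin":0},
  {"dx":0,"dy":0,"dz":-0.4,"spin":0},
  {"dx":0,"dy":0,"dz":-0.2,"spin":0},
  {"dx":0,"dy":0,"dz":0,"spin":0},
  {"dx":0,"dy":0,"dz":0,"spin":0},
], squeeze=45)

```text
time: 13.45
ee_pos: [0.5621, 0.0591, 0.2688]
eef_rot: [0.098, 0.995, -0.0, -0.0]
ft_force: [0.6, -0.0, -5.5]
width: 0.0114
grip_force: 45.0
```

```bash
python3 go.py .5625 .0585 .41 -.197; python3 -c "
from h import *
print(telemetry.read_state()['torque'])
a=cam('side')[0]
cv2.imwrite('pics/s4.png',cv2.resize(a[90:270,240:400,::-1],None,fx=3,fy=3,interpolation=cv2.INTER_CUBIC))"
```

```text
13.45 pos [0.5621 0.0591 0.2688] d [ -0.04  -0.05 -14.12] spin 0.001 F [ 0.6 -0.  -5.5] w 0.0114 g 45.0 zax [-0.  0. -1.]
[0.05415579 0.01206546 0.00850225]
```

View pics/s4.png

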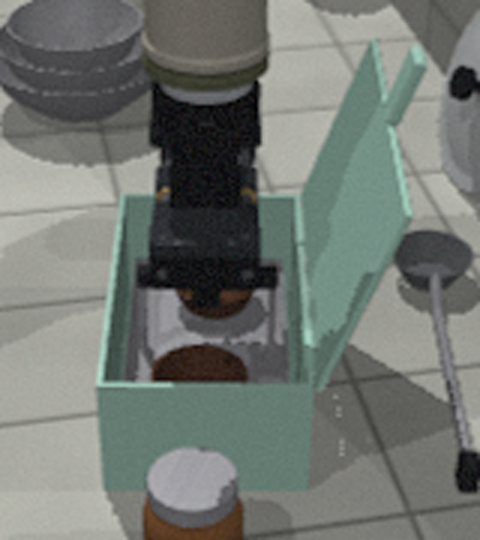

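The tray hangs level in the box with both dishes visible, at crop (215,300) and (200,362), and the bar held at (205,275). The 5.5 N load matches the whole tray. Continuing the lift.

Emit:
move_arm([
  {"dx":0,"dy":0,"dz":-0.5,"spin":0},
  {"dx":0,"dy":0,"dz":-1,"spin":0},
  {"dx":0,"dy":0,"dz":-1.3,"spin":0},
  {"dx":0,"dy":0,"dz":-1.5,"spin":0},
  {"dx":0,"dy":0,"dz":-1.5,"spin":0},
  {"dx":0,"dy":0,"dz":-1.5,"spin":0},
  {"dx":0,"dy":0,"dz":-1.5,"spin":0},
  {"dx":0,"dy":0,"dz":-1.5,"spin":0},
  {"dx":0,"dy":0,"dz":-1.5,"spin":0},
  {"dx":0,"dy":0,"dz":-1.2,"spin":0},
  {"dx":0,"dy":0,"dz":-0.8,"spin":0},
  {"dx":0,"dy":0,"dz":-0.4,"spin":0},
])

```text
time: 14.7
ee_pos: [0.5623, 0.0591, 0.4118]
eef_rot: [0.098, 0.995, 0.0, 0.0]
ft_force: [-0.2, -0.0, -5.4]
width: 0.0118
grip_force: 45.0
```

Emit:
move_arm([
  {"dx":0,"dy":0,"dz":0,"spin":0},
  {"dx":0,"dy":0,"dz":0,"spin":0},
  {"dx":0,"dy":0,"dz":0,"spin":0},
  {"dx":0,"dy":0,"dz":0,"spin":0},
  {"dx":0,"dy":0,"dz":0,"spin":0},
  {"dx":0,"dy":0,"dz":0,"spin":0},
])

```text
time: 15.3
ee_pos: [0.5622, 0.0591, 0.4108]
eef_rot: [0.098, 0.995, -0.0, -0.0]
ft_force: [-0.6, 0.4, -4.6]
width: 0.0114
grip_force: 45.0
```

```bash
python3 go.py .5625 .0585 .41 -.197; python3 -c "
from h import *
a=cam('side')[0]
cv2.imwrite('pics/s5.png',cv2.resize(a[60:270,240:400,::-1],None,fx=2.8,fy=2.8,interpolation=cv2.INTER_CUBIC))"
```

```text
15.3 pos [0.5622 0.0591 0.4108] d [-0.04 -0.06  0.08] spin 0.001 F [-0.6  0.4 -4.6] w 0.0114 g 45.0 zax [-0.  0. -1.]
```

View pics/s5.png

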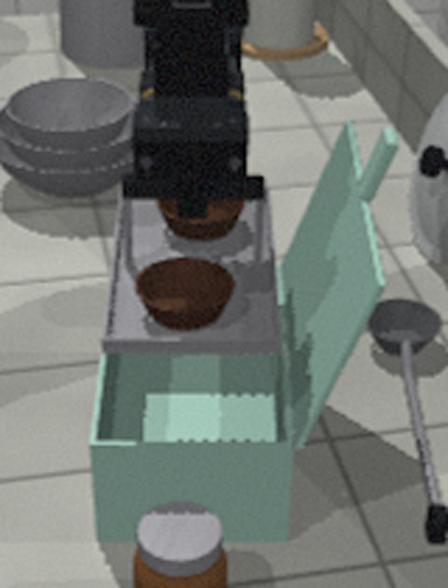

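The tray hangs level about 7 cm above the rim with both dishes standing in it, at crop (200,215) and (185,292). The lid is open and the jar is undisturbed.

```bash
python3 -c "
from bench import job
print(job.close_job())"
```

```text
the job is handed in; nothing more can be done
None
```

The lid is open on its stop and the tray is held still and level about 7 cm above the box's rim, with both dishes standing in it; the job is handed in, but no verdict came back.

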